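# Open the glass washer's fuse box

## Task

In the bar scullery, open the fuse box whose cover has the red handle: lift that cover straight up off its two pins and lay it down gently, handle up, flat on the middle of the blue mat, then let go. Do not drop it, and leave the cover with the black handle seated on its box.

Things in the scene. Friction and masses are not known exactly. Their poses are not given: they have to be found in the camera images.
- red_cover: Loose white plate 120 (x) x 160 (y) x 5 mm, 0.15-0.31 kg, on the fuse box. Origin: centre of its underside, z up. In its middle a RED U-handle: bar 80 mm along y, 16 mm thick along x, from 29 to 45 mm above the origin, on two legs at y +-34 mm. Grip the bar across its 16 mm from above, about 36 mm above the origin. 15 mm holes at y +-62 mm fit loosely (3 mm play) over the pins.
- fuse_box: Fixed grey open box under the red-handled cover, 112 (x) x 152 (y) x 70 mm high, walls 4 mm, origin at the centre of its underside on the worktop, z up. Two 8 mm brass pins at y = +-62 mm stand 17 mm above its 70 mm high rim, so the cover seated on the rim is free of them once raised 17 mm.
- black_cover: Loose white cover plate of the same shape and size but with a BLACK handle, seated on a second, equal fixed box; it must stay there. The top of its handle is 115 mm above the worktop. Same origin and axes as the red-handled cover.
- mat: Blue mat fixed on the steel worktop, 220 (x) x 200 (y) x 6 mm thick; origin at the centre of its underside, on the worktop. The red-handled cover goes here, any way round. Box, second box and mat can be in any order from left to right, their centres at least 200 mm apart.
Things that resemble listed ones, but are neither listed nor needed, are in the scene too. What is shaped like the red_cover but purple or turquoise is not meant.

How it is judged (in metres and radians):
On the way:
1. the red-handled cover is lifted straight up, clear of the pins: at least 22 mm above its seat while still within 40 mm of the box's middle (z of red_cover in the frame of fuse_box above 0.092 m and horizontal distance between red_cover and fuse_box below 0.04 m), for 0.05 s.
At the end, for the whole second after the job is handed in: The red-handled cover lies at rest and released, handle up, flat (within 6 degrees) on the blue mat, its centre within 45 mm of the mat's centre; the black-handled cover is still seated, moved by less than 12 mm (horizontal distance between red_cover and mat below 0.045 m and z of red_cover in the frame of mat below 0.012 m and angle between red_cover's own z axis and vertical below 0.1 rad and linear speed of red_cover below 0.02 m/s and contact force between red_cover and mat above 0.5 N and contact force between the fingers and red_cover below 0.1 N and distance of black_cover from where it was at the start of the episode below 0.012 m); the robot touches nothing.
It fails at once if the black-handled cover is moved by 12 mm or more (distance of black_cover from where it was at the start of the episode above 0.012 m).
It fails at once if the red-handled cover is dropped (falls freely faster than 0.8 m/s, about 33 mm of fall) (contact force between the fingers and red_cover below 0.05 N and linear speed of red_cover above 0.8 m/s).
It also fails if it takes over 48 s, if anything falls off the work surface, if the arm or the gripper's body presses on something with over 40 N, if the wrist force passes 120 N, or if a joint passes its speed limit or range.

## Robot

A 7-joint arm with a two-finger parallel gripper is mounted at the origin on the work surface. World frame = base frame: x ahead of the robot, y to its left, z up, the work surface at z = 0. Lengths are in m, angles in degrees, forces in N, time in s.
With the tool pointing down it reaches from about 0.425 to 0.875 m from the base axis. Payload 4.7 kg.
Tool frame: the origin (TCP) lies midway between the tips of the shut fingers; the grasp point (between the pads) lies 19 mm behind it; z points along the fingers, y is the direction in which the jaws open and shut (so a half turn about z gives the same grasp; the last joint's range is limited). The gripper opens to 87 mm and grips with 3 to 60 N. Pads are 19 mm wide; open, the fingers measure 117 mm over their backs; the gripper's body (75 mm by 190 mm) begins 51 mm behind the grasp point.
Start: joints at [-62.275, 18.392, -4.016, 83.108, 1.295, 78.541, -3.26], TCP at [0.294, 0.58, 0.186] pointing down, gripper open.
Joint ranges: [-163.93, 163.93], [-17.29, 119.83], [-79.2, 71.16], [3.27, 140.29], [-89.18, 269.18], [5.43, 117.66], [-154.24, 154.24]. Speed limits (degrees/s): [147.25, 147.25, 180, 180, 180, 180, 180].

## Interface

Orientations are given as [roll, pitch, yaw] about the fixed x, y, z axes, in that order (R = Rz(yaw) Ry(pitch) Rx(roll)).
In Python, from cell import env gives the robot as it stands. The module is installed in compiled form; this text tells all that it offers.
- The arm moves only by the tool servo_tool, never from a script. Its argument "plan" is a list of rows, each a list of 3 entries, a list of its own where there are three numbers: the opening, from 0 (shut) to 1 (fully open), then the shift along the tool's x, y, z in cm, then the turn, a rotation vector about the tool's x, y, z in degrees. A call has 1 to 20 rows; each row shifts and turns the pose as measured when the row begins, along the tool's axes as they then stand; what a row does not reach is not made up. A row lasts 1/12 s, in which the tool goes at most 41.7 mm and 7.16 degrees, less where a joint would pass 70% of its speed; a pose out of reach is approached as far as the arm can. A call is refused whole if a number of a shift passes 4.17 or a number of a turn 7.16, either way. A call with a gripper value outside its range is refused whole. The fingers move at their own pace and stop on an object; "force" is the grip in N (left out, the last holds). Time passes only in rows, so rows that do not move let the fingers close. It gives the time, the measured TCP pose, the force and the opening at its end, in the units of the state.
- env.get_obs(): the state, without advancing time (a new reading comes with each control period).
- env.read_camera(name): name is "side" or "top" or "wrist"; returns a dict with "image" (400x640x3 uint8, blue, green, red), "fx", "fy", "cx", "cy" (pixels), "k1" (the pictures are not rectified: a ray, as slopes to the right and down, at radius r is drawn at 1 + k1 r^2 times it, then the intrinsics apply), "rvec" (rotation vector, rad) and "tvec" (3), from world to camera coordinates, as OpenCV has them; the wrist camera has in their place "T_tool_cam" (4x4, takes a point from camera to tool coordinates, whose origin is the TCP and whose axes are the flange's). Camera axes: x right, y down, z forward; pixel columns grow to the right and rows downward; lengths in m; the calibration is good to about 2 mm. A picture is of the moment at which its call begins: read the wrist's pose just before it. There is no depth.
- env.sign_off(): hands the job in, once; it reports no verdict.
The state is a dict: "time_s": time; "qpos": joint angles; "joint_velocities": joint speeds; "effort": joint torques, N m; "tool_pos": TCP position; "tool_rot": TCP orientation; "force": force on the tool from outside, world axes, zero at the start; "wrist_torque": the same for the moment, N m; "grip_width": finger opening in m.
Only numpy, scipy, OpenCV 4.12 (cv2) and the standard library are available. Lean on these libraries where they do the work, as an engineer would, in place of code of your own. Each camera call takes 0.05 s, during which the arm holds its last target. There are 200 camera calls.

## Working session

There is one attempt and no reset: what is moved stays moved. The work goes in short steps, Python scripts to look and compute and a tool call to move; the robot and the scene stay as the last step left them, time stands still between calls to the robot, and variables do not carry over. Pictures are saved under pics/ and viewed, about 8 in all and at most 12, crops included, and the job is handed in when it is done.

Besides the shell and the picture viewer there is one more tool, called after "Request:" as name(argument=value, ...), one argument or row to a line, values as JSON. servo_tool: Moves the arm, as the interface text tells. Its arguments: {"type":"object","properties":{"plan":{"type":"array"},"force":{"type":"number"}},"required":["plan"]}

```bash
mkdir -p pics; cat > h.py <<'E'
import numpy as np, cv2
from cell import env
from scipy.spatial.transform import Rotation as R
def snap(name,fn):
    o=env.get_obs(); c=env.read_camera(name); cv2.imwrite('pics/'+fn,c['image'])
    if name=='wrist':
        T=np.eye(4);T[:3,:3]=R.from_euler('xyz',o['tool_rot'],degrees=True).as_matrix();T[:3,3]=o['tool_pos']
        W=T@np.array(c['T_tool_cam'])
    else:
        V=np.eye(4);V[:3,:3]=cv2.Rodrigues(np.array(c['rvec'],float))[0];V[:3,3]=np.array(c['tvec']).ravel();W=np.linalg.inv(V)
    K=np.array([[c['fx'],0,c['cx']],[0,c['fy'],c['cy']],[0,0,1]])
    np.savez('pics/'+fn+'.npz',K=K,k1=c['k1'],W=W); return c['image'],o
def pix2w(fn,uv,z):
    d=np.load('pics/'+fn+'.npz'); W=d['W']
    p=cv2.undistortPoints(np.array(uv,float).reshape(-1,1,2),d['K'],np.array([float(d['k1']),0,0,0])).reshape(-1,2)
    r=np.c_[p,np.ones(len(p))]@W[:3,:3].T; z=np.broadcast_to(z,len(p))
    return W[:3,3]+r*((z-W[2,3])/r[:,2])[:,None]
E
python3 - <<'E'
from h import *
for n in('top','side'): i,o=snap(n,n+'1.png')
print(o['tool_pos'],o['tool_rot'],o['grip_width'],np.load('pics/top1.png.npz')['W'].round(2))
E
```

```text
[0.29399682 0.57902675 0.18467495] [-1.79892115e+02  4.63327121e-03  1.53088751e+02] 0.08667930988746468 [[ 0.   -0.98  0.18  0.43]
 [-1.    0.    0.03 -0.  ]
 [-0.03 -0.18 -0.98  0.92]
 [ 0.    0.    0.    1.  ]]
```

View pics/top1.png

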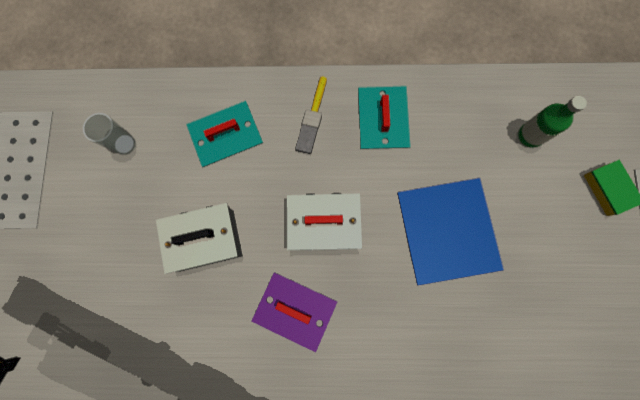

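View pics/side1.png

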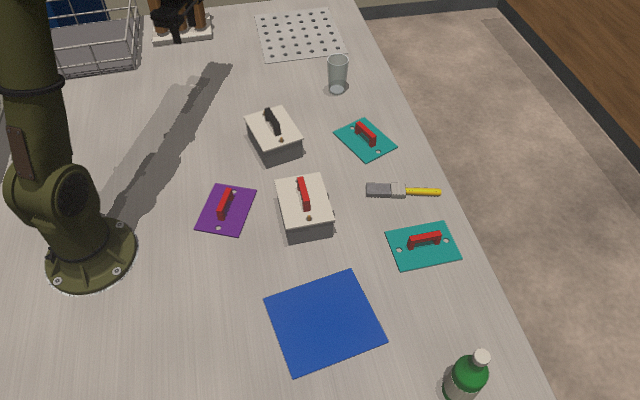

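The top picture shows the red handle on the white cover at (323,220) with pins at (295,222) and (353,220). The black-handled cover is at (193,237) and the blue mat is near (450,231). The side view agrees, and the purple and turquoise plates are decoys.

```bash
python3 - <<'E'
from h import *
i=cv2.imread('pics/top1.png').astype(int); b,g,r=i[...,0],i[...,1],i[...,2]
m=((r>140)&(g<70)&(b<70)).astype(np.uint8); m2=m*0; m2[200:240,290:360]=m[200:240,290:360]
c=cv2.minAreaRect(cv2.findNonZero(m2)); P=pix2w('top1.png',cv2.boxPoints(c),.113); print('red',c,P.mean(0),P.round(3).tolist())
pn=pix2w('top1.png',[(295,222),(353,220)],.085);print('pins',pn,pn.mean(0),np.linalg.norm(pn[0]-pn[1]))
m=((b>120)&(r<60)&(g<110)).astype(np.uint8)
n,l,s,ce=cv2.connectedComponentsWithStats(m);k=1+s[1:,4].argmax()
c=cv2.minAreaRect(cv2.findNonZero((l==k).astype(np.uint8)));P=pix2w('top1.png',cv2.boxPoints(c),.006);print('mat',P.mean(0),P.round(3).tolist())
bk=pix2w('top1.png',[(193,237)],.113);print('black',bk)
o=env.get_obs();print(o['tool_pos'],o['tool_rot'],o['time_s'])
print(R.from_euler('xyz',o['tool_rot'],degrees=True).as_matrix().round(3), np.hypot(*P.mean(0)[:2]))
E
```

```text
red ((323.458251953125, 218.6224822998047), (6.239560127258301, 37.10417938232422), 88.26429748535156) [0.53739888 0.00648432 0.113     ] [[0.543, 0.045, 0.113], [0.545, -0.032, 0.113], [0.532, -0.032, 0.113], [0.53, 0.045, 0.113]]
pins [[ 0.53412999  0.06785181  0.085     ]
 [ 0.53814949 -0.05631388  0.085     ]] [0.53613974 0.00576897 0.085     ] 0.12423073283473406
mat [ 0.5256232  -0.28493049  0.006     ] [[0.615, -0.168, 0.006], [0.657, -0.369, 0.006], [0.435, -0.398, 0.006], [0.395, -0.205, 0.006]]
black [[0.49957843 0.27717411 0.113     ]]
[0.29408194 0.57907226 0.1847987 ] [-1.79905564e+02  6.72768907e-03  1.53083050e+02] 0.1
[[-0.892  0.453 -0.001]
 [ 0.453  0.892 -0.002]
 [-0.    -0.002 -1.   ]] 0.5978838768253999
```

Request:
servo_tool(
  plan=[
    [1, [-3.9, -0.7, -0.2], [0, 0, 3.4]],
    [1, [-3.9, -0.7, -0.2], [0, 0, 3.4]],
    [1, [-3.8, -0.7, -0.2], [0, 0, 3.4]],
    [1, [-3.8, -0.7, -0.2], [0, 0, 3.4]],
    [1, [-3.8, -0.7, -0.2], [0, 0, 3.4]],
    [1, [-3.7, -0.7, -0.2], [0, 0, 3.4]],
    [1, [-3.7, -0.7, -0.2], [0, 0, 3.4]],
    [1, [-3.7, -0.7, -0.2], [0, 0, 3.4]],
    [1, [-3.6, -0.7, 0], [0, 0, 3.4]],
    [1, [-3.6, -0.7, 0], [0, 0, 3.4]],
    [1, [-3.6, -0.7, 0], [0, 0, 3.4]],
    [1, [-3.5, -0.7, 0], [0, 0, 3.4]],
    [1, [-3.5, -0.7, 0], [0, 0, 3.4]],
    [1, [-3.4, -0.7, 0], [0, 0, 3.4]],
    [1, [-3.4, -0.7, 0], [0, 0, 3.4]],
  ],
  force=30,
)

```text
time_s: 1.35
tool_pos: [0.5529, 0.093, 0.1904]
tool_rot: [-179.1, 0.2, 100.8]
force: [1.3, -0.7, 0.2]
grip_width: 0.0869
```

Request:
servo_tool(
  plan=[
    [1, [-2.8, -1.0, 0], [0, 0, 3]],
    [1, [-2.8, -0.9, 0], [0, 0, 3]],
    [1, [-2.6, -0.7, 0], [0, 0, 3]],
    [1, [0, 0, 0], [0, 0, 0]],
    [1, [0, 0, 0], [0, 0, 0]],
  ],
)

```text
time_s: 1.77
tool_pos: [0.5354, -0.0086, 0.1895]
tool_rot: [-179.0, 0.6, 90.3]
force: [0.1, 1.5, 0.2]
grip_width: 0.0873
```

```bash
python3 - <<'E'
from h import *
i,o=snap('wrist','w1.png'); print(o['tool_pos'],o['tool_rot'])
E
```

```text
[ 0.53544655 -0.00855359  0.18954996] [-178.9702822     0.55782526   90.26968031]
```

View pics/w1.png

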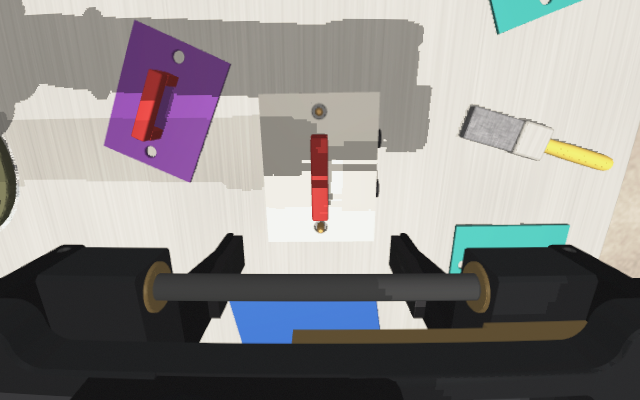

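The wrist view shows the red handle bar from (319,135) to (319,220), with pins at (319,111) and (320,227) and the jaws either side.

```bash
python3 - <<'E'
from h import *
p=pix2w('w1.png',[(319,111),(320,226)],.086); print(p,p.mean(0),np.linalg.norm(p[0]-p[1]))
i=cv2.imread('pics/w1.png').astype(int); m=((i[...,2]>70)&(i[...,1]<90)&(i[...,0]<90)&(i[...,2]>2*i[...,1])).astype(np.uint8)
m2=m*0;m2[120:225,300:335]=m[120:225,300:335]; c=cv2.minAreaRect(cv2.findNonZero(m2)); P=pix2w('w1.png',cv2.boxPoints(c),.115); print(c,P,P.mean(0))
E
```

```text
[[ 0.5363798   0.06867148  0.086     ]
 [ 0.53831434 -0.05048473  0.086     ]] [0.53734707 0.00909337 0.086     ] 0.11917191154630614
((319.0, 177.5), (85.0, 16.0), 90.0) [[ 0.52966865  0.04845269  0.115     ]
 [ 0.54390109  0.04854271  0.115     ]
 [ 0.54511502 -0.03227296  0.115     ]
 [ 0.52961797 -0.03244904  0.115     ]] [0.53707568 0.00806835 0.115     ]
```

Request:
servo_tool(
  plan=[
    [1, [1.5, 0.15, 0], [-1, 0.5, -0.8]],
    [1, [0, 0, 0], [0, 0, 0]],
    [1, [0, 0, 1.5], [0, 0, 0]],
    [1, [0, 0, 1.5], [0, 0, 0]],
    [1, [0, 0, 1.5], [0, 0, 0]],
    [1, [0, 0, 0], [0, 0, 0]],
  ],
)

```text
time_s: 2.32
tool_pos: [0.5381, 0.0185, 0.143]
tool_rot: [179.8, -0.1, 92.1]
force: [-1.0, 0.7, -0.7]
grip_width: 0.0874
```

Request:
servo_tool(
  plan=[
    [1, [-1.1, -0.1, 0], [0, 0, 0.7]],
    [1, [0, 0, 0], [0, 0, 0]],
    [1, [0, 0, 0], [0, 0, 0]],
    [1, [0, 0, 1], [0, 0, 0]],
    [1, [0, 0, 1], [0, 0, 0]],
    [1, [0, 0, 1], [0, 0, 0]],
    [1, [0, 0, 1], [0, 0, 0]],
    [1, [0, 0, 0], [0, 0, 0]],
    [1, [0, 0, 0], [0, 0, 0]],
  ],
)

```text
time_s: 3.07
tool_pos: [0.5391, 0.0105, 0.1011]
tool_rot: [179.6, -0.2, 91.7]
force: [0.7, 0.1, -0.8]
grip_width: 0.0871
```

Request:
servo_tool(
  plan=[
    [1, [-0.3, -0.15, 0.7], [0.3, 0, 0]],
    [1, [0, 0, 0.7], [0, 0, 0]],
    [1, [0, 0, 0], [0, 0, 0]],
    [1, [0, 0, 0], [0, 0, 0]],
  ],
)

```text
time_s: 3.4
tool_pos: [0.5375, 0.0069, 0.0854]
tool_rot: [-180.0, -0.2, 91.7]
force: [0.1, 0.5, 0.8]
grip_width: 0.0871
```

```bash
python3 - <<'E'
from h import *
i,o=snap('side','s2.png'); cv2.imwrite('pics/s2c.png',cv2.resize(i[120:270,220:400],None,fx=4,fy=4))
print(o['tool_pos'],o['tool_rot'])
E
```

```text
[0.53751035 0.00693207 0.08540677] [-1.79992330e+02 -1.73251843e-01  9.17379380e+01]
```

View pics/s2c.png

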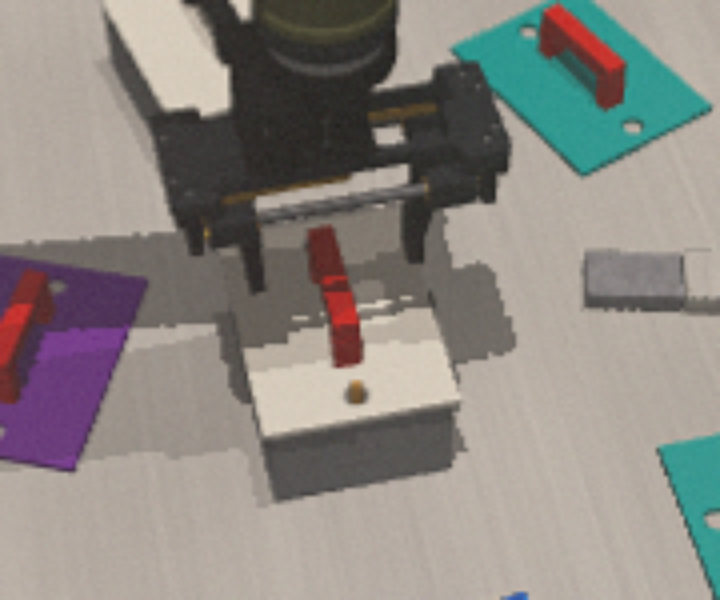

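The crop shows the fingers at about (255,285) and (415,260), on either side of the red bar and clear of the plate. I'll close the gripper now.

Request:
servo_tool(
  plan=[
    [0, [0, 0, 0], [0, 0, 0]],
    [0, [0, 0, 0], [0, 0, 0]],
    [0, [0, 0, 0], [0, 0, 0]],
    [0, [0, 0, 0], [0, 0, 0]],
    [0, [0, 0, 0], [0, 0, 0]],
    [0, [0, 0, 0], [0, 0, 0]],
    [0, [0, 0, 0], [0, 0, 0]],
    [0, [0, 0, 0], [0, 0, 0]],
    [0, [0, 0, 0], [0, 0, 0]],
    [0, [0, 0, 0], [0, 0, 0]],
  ],
  force=35,
)

```text
time_s: 4.28
tool_pos: [0.5387, 0.0074, 0.087]
tool_rot: [179.8, -0.2, 91.8]
force: [0.4, 0.3, -0.4]
grip_width: 0.0284
```

Request:
servo_tool(
  plan=[
    [0, [0, 0, 0], [0, 0, 0]],
    [0, [0, 0, 0], [0, 0, 0]],
    [0, [0, 0, 0], [0, 0, 0]],
    [0, [0, 0, 0], [0, 0, 0]],
    [0, [0, 0, 0], [0, 0, 0]],
  ],
)

```text
time_s: 4.7
tool_pos: [0.5386, 0.0074, 0.0869]
tool_rot: [179.9, -0.2, 91.8]
force: [-0.2, -0.8, -0.2]
grip_width: 0.0018
```

The width of 1.8 mm means the fingers closed on nothing, so I'll look again.

```bash
python3 - <<'E'
from h import *
i,o=snap('side','s3.png'); j,_=snap('wrist','w3.png'); t,_=snap('top','t3.png')
cv2.imwrite('pics/c3.png',np.hstack([cv2.resize(i[140:265,240:360],(384,400)),cv2.resize(t[150:290,250:390],(400,400))]))
W=np.array(env.read_camera('wrist')['T_tool_cam']);print(W.round(3))
def proj(fn,P):
    d=np.load('pics/'+fn+'.npz');V=np.linalg.inv(d['W'])
    return cv2.projectPoints(np.array(P,float),cv2.Rodrigues(V[:3,:3])[0],V[:3,3],d['K'],np.array([float(d['k1']),0,0,0]))[0].reshape(-1,2).round(0).tolist()
p=o['tool_pos'];P=[p,p+[0,0,.019],[.537,.047,.115],[.537,-.033,.115],[.537,.069,.087],[.538,-.055,.087]]
for f in('s3.png','t3.png'):print(f,proj(f,P))
E
```

```text
[[ 0.    -0.957 -0.29   0.079]
 [ 1.    -0.     0.     0.   ]
 [-0.    -0.29   0.957 -0.198]
 [ 0.     0.     0.     1.   ]]
s3.png [[303.0, 194.0], [303.0, 189.0], [299.0, 175.0], [306.0, 200.0], [298.0, 176.0], [308.0, 214.0]]
t3.png [[323.0, 220.0], [323.0, 219.0], [304.0, 219.0], [343.0, 219.0], [294.0, 221.0], [352.0, 220.0]]
```

View pics/c3.png

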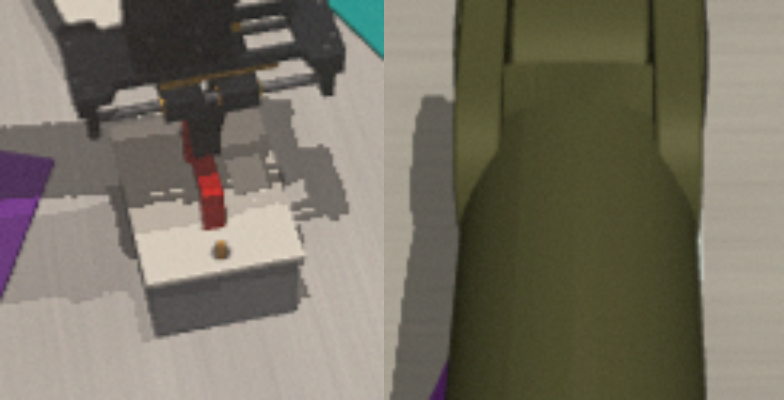

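View pics/w3.png

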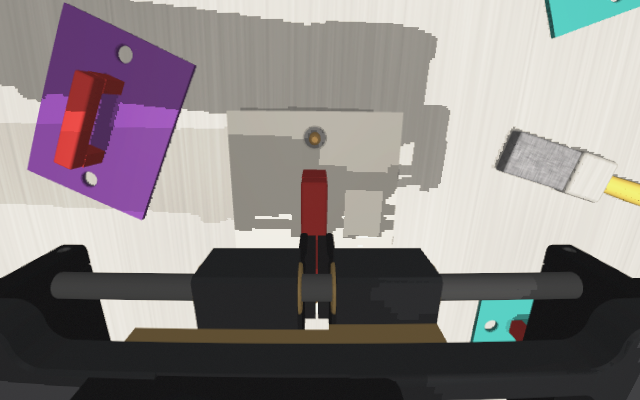

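The wrist view shows the shut fingers in line with the bar, at about (317,240). In the side view their tips end at about (304,188), while the reported pose projects to row 194–197. The tips therefore look well above the reported z, near the top of the bar. I'll check the height by PnP on the plate.

```bash
python3 - <<'E'
from h import *
d=np.load('pics/w1.png.npz');D=np.array([float(d['k1']),0,0,0])
# box-frame points: yaw~1.2deg about (0.537,0.007); plate top .075, pin tips .087
c=np.array([.537,.007,0]);Rz=R.from_euler('z',1.2,degrees=True).as_matrix()
L=np.array([[-.06,.08,.075],[.06,.08,.075],[.06,-.08,.075],[-.06,-.08,.075],[0,.062,.087],[0,-.062,.087]])
uv=np.array([(260,94),(380,92.5),(375,241),(268,241),(319,111),(320,226)],float)
ok,rv,tv=cv2.solvePnP(L@Rz.T+c,uv,d['K'],D)
M=cv2.Rodrigues(rv)[0];print('cam pnp',(-M.T@tv).ravel(),'assumed',d['W'][:3,3])
pr=cv2.projectPoints(L@Rz.T+c,rv,tv,d['K'],D)[0].reshape(-1,2);print((pr-uv).round(1).tolist())
print('rot diff deg',np.degrees(R.from_matrix(M@d['W'][:3,:3]).as_rotvec()))
V=np.linalg.inv(d['W']);print((cv2.projectPoints(L@Rz.T+c,cv2.Rodrigues(V[:3,:3])[0],V[:3,3],d['K'],D)[0].reshape(-1,2)-uv).round(1).tolist())
p=pix2w('w3.png',[(228,112),(402,112)],.075);print(p,np.linalg.norm(p[0]-p[1]), pix2w('w3.png',[(315,138)],.087))
o=env.get_obs();print(o['qpos'],o['tool_pos'])
E
```

```text
cam pnp [0.54531552 0.05475073 0.39631885] assumed [0.53910689 0.07284757 0.38717773]
[[1.0, -0.3], [-1.1, -0.8], [-1.2, -0.5], [0.7, -0.8], [0.3, -0.7], [0.4, 3.0]]
rot diff deg [-3.3179465   1.17774573  0.55897488]
[[-2.6, -1.2], [-0.6, -1.9], [-1.9, -0.8], [-0.3, 0.0], [-0.7, -0.3], [-0.1, 4.2]]
[[0.47711803 0.08367179 0.075     ]
 [0.59472631 0.08728855 0.075     ]] 0.11766386986577566 [[0.53638467 0.06903317 0.087     ]]
[-25.46087094   9.11543092  24.09317482 107.07261018  -4.3453708
  64.51197518   1.9920889 ] [0.53860044 0.00740733 0.08692088]
```

```bash
python3 - <<'E'
from h import *
def proj(fn,P):
    d=np.load('pics/'+fn+'.npz');V=np.linalg.inv(d['W'])
    return cv2.projectPoints(np.array(P,float),cv2.Rodrigues(V[:3,:3])[0],V[:3,3],d['K'],np.array([float(d['k1']),0,0,0]))[0].reshape(-1,2).round(0).tolist()
print(np.load('pics/w3.png.npz')['K'])
for h in(0,.01,.02,.03):
    a=proj('s2.png',[[.5375-.047,y,.0854+h] for y in(-.003,.016)]+[[.5375+.047,y,.0854+h] for y in(-.003,.016)])
    b=proj('s3.png',[[.5387,-.002,.087+h],[.5387,.017,.087+h]]); w=proj('w3.png',[[.5387,.017,.087+h],[.5387,-.002,.087+h]])
    print(h,'s2',a,'s3',b,'w3',w)
i=cv2.imread('pics/w3.png');s=cv2.imread('pics/s2.png')
cv2.imwrite('pics/c4.png',np.hstack([cv2.resize(i[200:300,260:375],(460,400)),cv2.resize(s[165:205,270:340],None,fx=4.7,fy=10)]))
E
```

```text
[[300.68124011   0.         316.3479221 ]
 [  0.         300.68124011 200.53249096]
 [  0.           0.           1.        ]]
0 s2 [[285.0, 201.0], [283.0, 195.0], [323.0, 195.0], [321.0, 189.0]] s3 [[304.0, 197.0], [303.0, 191.0]] w3 [[316.0, 214.0], [315.0, 239.0]]
0.01 s2 [[284.0, 198.0], [283.0, 193.0], [323.0, 192.0], [321.0, 187.0]] s3 [[304.0, 195.0], [303.0, 189.0]] w3 [[316.0, 219.0], [315.0, 245.0]]
0.02 s2 [[284.0, 196.0], [283.0, 190.0], [323.0, 190.0], [321.0, 184.0]] s3 [[304.0, 192.0], [303.0, 186.0]] w3 [[316.0, 224.0], [315.0, 251.0]]
0.03 s2 [[284.0, 193.0], [283.0, 187.0], [323.0, 187.0], [321.0, 181.0]] s3 [[304.0, 189.0], [302.0, 183.0]] w3 [[316.0, 230.0], [315.0, 258.0]]
```

View pics/c4.png

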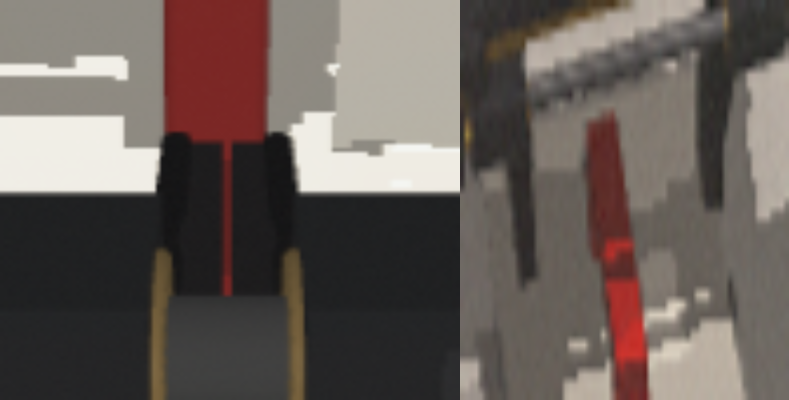

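In all three views the real fingertips sit about 30 mm short of the reported TCP. In the left crop the shut fingertips end at the bar's top. In the right crop the open tips are at rows 193 and 186, where the reported TCP predicts 201/195. The scene geometry itself is consistent, so I'll open and go about 27 mm lower, watching the force.

Request:
servo_tool(
  plan=[
    [1, [0, 0, 0], [0, 0, 0]],
    [1, [0, 0, 0], [0, 0, 0]],
    [1, [0, 0, 0], [0, 0, 0]],
    [1, [0, 0, 0], [0, 0, 0]],
    [1, [0, 0, 0], [0, 0, 0]],
    [1, [0, 0, 0], [0, 0, 0]],
    [1, [0, 0, 0], [0, 0, 0]],
    [1, [0, 0, 0], [0, 0, 0]],
    [1, [0, 0, 0], [0, 0, 0]],
    [1, [0, 0, 0], [0, 0, 0]],
    [1, [0, -0.1, 0.6], [0, 0, 0]],
    [1, [0, 0, 0.5], [0, 0, 0]],
    [1, [0, 0, 0], [0, 0, 0]],
  ],
)

```text
time_s: 5.98
tool_pos: [0.5377, 0.0075, 0.0751]
tool_rot: [179.8, -0.2, 91.8]
force: [-0.1, -0.1, 1.0]
grip_width: 0.0794
```

Request:
servo_tool(
  plan=[
    [1, [0, 0, 0.5], [0, 0, 0]],
    [1, [0, 0, 0.5], [0, 0, 0]],
    [1, [0, 0, 0.4], [0, 0, 0]],
    [1, [0, 0, 0], [0, 0, 0]],
    [1, [0, 0, 0], [0, 0, 0]],
  ],
)

```text
time_s: 6.4
tool_pos: [0.5368, 0.0074, 0.0583]
tool_rot: [179.9, -0.2, 91.8]
force: [-0.5, 0.9, 1.6]
grip_width: 0.0868
```

Request:
servo_tool(
  plan=[
    [0, [0, 0, 0], [0, 0, 0]],
    [0, [0, 0, 0], [0, 0, 0]],
    [0, [0, 0, 0], [0, 0, 0]],
    [0, [0, 0, 0], [0, 0, 0]],
    [0, [0, 0, 0], [0, 0, 0]],
    [0, [0, 0, 0], [0, 0, 0]],
    [0, [0, 0, 0], [0, 0, 0]],
    [0, [0, 0, 0], [0, 0, 0]],
    [0, [0, 0, 0], [0, 0, 0]],
    [0, [0, 0, 0], [0, 0, 0]],
    [0, [0, 0, 0], [0, 0, 0]],
    [0, [0, 0, 0], [0, 0, 0]],
    [0, [0, 0, 0], [0, 0, 0]],
    [0, [0, 0, 0], [0, 0, 0]],
    [0, [0, 0, 0], [0, 0, 0]],
    [0, [0, 0, 0], [0, 0, 0]],
  ],
  force=40,
)

```text
time_s: 7.73
tool_pos: [0.5375, 0.0075, 0.0593]
tool_rot: [179.9, -0.2, 91.8]
force: [0.3, 0.4, 0.0]
grip_width: 0.0157
```

Gripped at 15.7 mm. I'll lift straight up.

Request:
servo_tool(
  plan=[
    [0, [0, 0, -0.5], [0, 0, 0]],
    [0, [0, 0, -0.6], [0, 0, 0]],
    [0, [0, 0, -0.7], [0, 0, 0]],
    [0, [0, 0, -0.7], [0, 0, 0]],
    [0, [0, 0, -0.7], [0, 0, 0]],
    [0, [0, 0, -0.7], [0, 0, 0]],
    [0, [0, 0, -0.7], [0, 0, 0]],
    [0, [0, 0, -0.5], [0, 0, 0]],
    [0, [0, 0, 0], [0, 0, 0]],
    [0, [0, 0, 0], [0, 0, 0]],
  ],
)

```text
time_s: 8.57
tool_pos: [0.5365, 0.0071, 0.1154]
tool_rot: [179.9, -0.2, 91.8]
force: [0.4, -0.3, -2.0]
grip_width: 0.0161
```

```bash
python3 - <<'E'
from h import *
i,o=snap('side','s5.png'); print(o['tool_pos'],o['tool_rot'],o['force'],o['grip_width'])
cv2.imwrite('pics/c5.png',cv2.resize(i[120:350,180:420],(626,600)))
E
```

```text
[0.53648196 0.00711767 0.11543703] [179.93484427  -0.21270399  91.75278847] [ 0.42395907 -0.31482524 -2.01113447] 0.016078764556956088
```

View pics/c5.png

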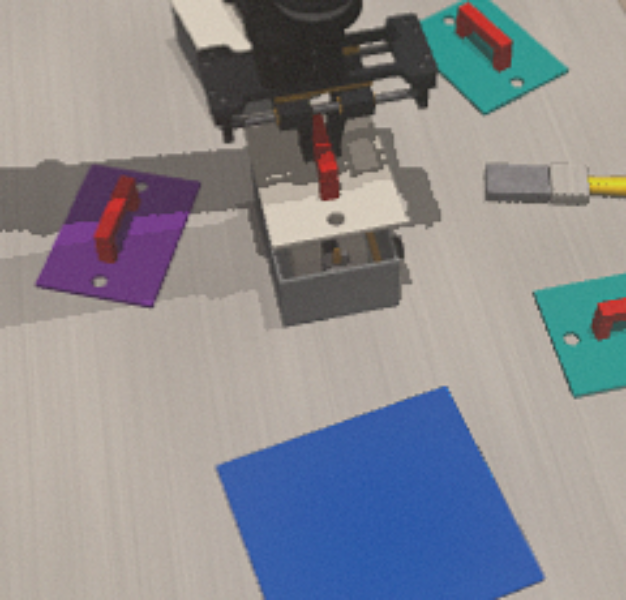

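The side crop shows the cover level and held, with its hole at (337,218) above the open box and the pins clear. The mat's corners are at (218,466), (445,387) and (543,578). I'll move it over to the mat.

Request:
servo_tool(
  plan=[
    [0, [-1, -0.1, 0], [0, 0, 0]],
    [0, [-2, -0.2, 0], [0, 0, 0]],
    [0, [-2.5, -0.2, 0], [0, 0, 0]],
    [0, [-2.5, -0.2, 0], [0, 0, 0]],
    [0, [-2.5, -0.2, 0], [0, 0, 0]],
    [0, [-2.5, -0.2, 0], [0, 0, 0]],
    [0, [-2.5, -0.2, 0], [0, 0, 0]],
    [0, [-2.5, -0.2, 0], [0, 0, 0]],
    [0, [-2.5, -0.2, 0], [0, 0, 0]],
    [0, [-2.5, -0.2, 0], [0, 0, 0]],
    [0, [-2, 0, 0], [0, 0, 0]],
    [0, [-1.5, 0, 0], [0, 0, 0]],
    [0, [-1, 0, 0], [0, 0, 0]],
    [0, [0, 0, 0], [0, 0, 0]],
    [0, [0, 0, 0], [0, 0, 0]],
    [0, [0, 0, 0], [0, 0, 0]],
  ],
)

```text
time_s: 9.95
tool_pos: [0.5155, -0.2894, 0.1069]
tool_rot: [-179.2, -0.1, 91.7]
force: [-0.5, 0.1, -2.6]
grip_width: 0.0152
```

```bash
python3 - <<'E'
from h import *
# mat centre again from side picture (independent)
i=cv2.imread('pics/s5.png').astype(int); m=((i[...,0]>110)&(i[...,2]<80)&(i[...,1]<120)).astype(np.uint8)
n,l,s,ce=cv2.connectedComponentsWithStats(m[230:]);k=1+s[1:,4].argmax()
cs=cv2.findContours((l==k).astype(np.uint8),0,2)[0][0]+[0,230];q=cv2.approxPolyDP(cs,12,True).reshape(-1,2);P=pix2w('s5.png',q,.006);print(q.tolist(),P.round(3).tolist(),P.mean(0))
o=env.get_obs();print(o['tool_pos'],o['tool_rot'],o['grip_width'])
E
```

```text
[[350, 268], [263, 299], [293, 379], [387, 342]] [[0.614, -0.172, 0.006], [0.402, -0.21, 0.006], [0.436, -0.404, 0.006], [0.646, -0.367, 0.006]] [ 0.52472082 -0.28812236  0.006     ]
[ 0.51545359 -0.28939355  0.10693686] [-1.79212170e+02 -5.89425694e-02  9.17073286e+01] 0.015194835420214872
```

Request:
servo_tool(
  plan=[
    [0, [0.2, 0.9, 0], [-0.8, 0, 0]],
    [0, [0, 0, 1], [0, 0, 0]],
    [0, [0, 0, 1.5], [0, 0, 0]],
    [0, [0, 0, 1.5], [0, 0, 0]],
    [0, [0, 0, 1.5], [0, 0, 0]],
    [0, [0, 0, 1.5], [0, 0, 0]],
    [0, [0, 0, 1], [0, 0, 0]],
    [0, [0, 0, 0.5], [0, 0, 0]],
    [0, [0, 0, 0], [0, 0, 0]],
    [0, [0, 0, 0], [0, 0, 0]],
  ],
)

```text
time_s: 10.78
tool_pos: [0.5307, -0.2725, 0.0145]
tool_rot: [179.7, -0.5, 92.8]
force: [0.4, -0.7, -1.1]
grip_width: 0.0156
```

Request:
servo_tool(
  plan=[
    [0, [-1.2, -0.5, 0], [0.3, -0.4, 0]],
    [0, [0, 0, 0], [0, 0, 0]],
    [0, [0, 0, 0.3], [0, 0, 0]],
    [0, [0, 0, 0.3], [0, 0, 0]],
    [0, [0, 0, 0.3], [0, 0, 0]],
    [0, [0, 0, 0.2], [0, 0, 0]],
    [0, [0, 0, 0], [0, 0, 0]],
    [0, [0, 0, 0], [0, 0, 0]],
  ],
)

```text
time_s: 11.45
tool_pos: [0.5283, -0.2879, 0.0058]
tool_rot: [179.7, 0.1, 92.7]
force: [-0.2, -0.2, -2.2]
grip_width: 0.0156
```

Request:
servo_tool(
  plan=[
    [0, [0, 0, 0.25], [0.2, 0, 0]],
    [0, [0, 0, 0.25], [0, 0, 0]],
    [0, [0, 0, 0.2], [0, 0, 0]],
    [0, [0, 0, 0.15], [0, 0, 0]],
    [0, [0, 0, 0], [0, 0, 0]],
    [0, [0, 0, 0], [0, 0, 0]],
  ],
)

```text
time_s: 11.95
tool_pos: [0.5285, -0.2874, -0.0038]
tool_rot: [180.0, 0.1, 92.8]
force: [-0.6, -0.2, -3.0]
grip_width: 0.016
```

Request:
servo_tool(
  plan=[
    [0, [0, 0, 0.15], [0, 0, 0]],
    [0, [0, 0, 0], [0, 0, 0]],
    [0, [0, 0, 0], [0, 0, 0]],
  ],
)

```text
time_s: 12.2
tool_pos: [0.529, -0.2876, -0.0043]
tool_rot: [179.9, 0.1, 92.8]
force: [0.3, -0.1, -2.3]
grip_width: 0.0158
```

Request:
servo_tool(
  plan=[
    [0, [0, 0, 0.2], [0, 0, 0]],
    [0, [0, 0, 0.1], [0, 0, 0]],
    [0, [0, 0, 0], [0, 0, 0]],
  ],
)

```text
time_s: 12.45
tool_pos: [0.5293, -0.2877, -0.0044]
tool_rot: [179.9, 0.0, 92.8]
force: [0.7, 0.4, -2.9]
grip_width: 0.0159
```

Request:
servo_tool(
  plan=[
    [0, [0, 0, 0.3], [0, 0, 0]],
    [0, [0, 0, 0.3], [0, 0, 0]],
  ],
)

```text
time_s: 12.62
tool_pos: [0.5296, -0.2878, -0.0048]
tool_rot: [179.8, -0.2, 92.8]
force: [-9.8, 6.2, 25.0]
grip_width: 0.0158
```

Contact is firm at 25 N. I'll relax, then open.

Request:
servo_tool(
  plan=[
    [0, [0, 0, 0], [0, 0, 0]],
    [0, [0, 0, 0], [0, 0, 0]],
    [0.4, [0, 0, 0], [0, 0, 0]],
    [0.6, [0, 0, 0], [0, 0, 0]],
    [1, [0, 0, 0], [0, 0, 0]],
    [1, [0, 0, 0], [0, 0, 0]],
    [1, [0, 0, 0], [0, 0, 0]],
    [1, [0, 0, 0], [0, 0, 0]],
    [1, [0, 0, 0], [0, 0, 0]],
    [1, [0, 0, 0], [0, 0, 0]],
    [1, [0, 0, 0], [0, 0, 0]],
    [1, [0, 0, 0], [0, 0, 0]],
  ],
  force=10,
)

```text
time_s: 13.62
tool_pos: [0.5314, -0.2888, -0.0045]
tool_rot: [179.6, -0.0, 92.8]
force: [-0.4, 0.3, 0.6]
grip_width: 0.0744
```

Request:
servo_tool(
  plan=[
    [1, [0, 0, -0.5], [0, 0, 0]],
    [1, [0, 0, -1], [0, 0, 0]],
    [1, [0, 0, -2], [0, 0, 0]],
    [1, [0, 0, -3], [0, 0, 0]],
    [1, [0, 0, -3], [0, 0, 0]],
    [1, [0, 0, -3], [0, 0, 0]],
    [1, [0, 0, -2], [0, 0, 0]],
    [1, [3, 0, 0], [0, 0, 0]],
    [1, [4, 0, 0], [0, 0, 0]],
    [1, [4, 0, 0], [0, 0, 0]],
    [1, [4, 0, 0], [0, 0, 0]],
    [1, [4, 0, 0], [0, 0, 0]],
    [1, [4, 0, 0], [0, 0, 0]],
    [1, [3, 0, 0], [0, 0, 0]],
    [1, [0, 0, 0], [0, 0, 0]],
    [1, [0, 0, 0], [0, 0, 0]],
    [1, [0, 0, 0], [0, 0, 0]],
  ],
)

```text
time_s: 15.03
tool_pos: [0.5198, -0.0244, 0.1632]
tool_rot: [178.6, 0.2, 92.1]
force: [-0.3, -0.6, 0.7]
grip_width: 0.0868
```

```bash
python3 - <<'E'
from h import *
i,o=snap('side','s6.png'); t,_=snap('top','t6.png'); print(o['tool_pos'],o['force'],o['joint_velocities'])
cv2.imwrite('pics/c6.png',np.hstack([cv2.resize(i[90:400,180:420],(400,516)),cv2.resize(t[150:320,380:520],(400,516))]))
E
```

```text
[ 0.51976779 -0.02436163  0.16323975] [-0.29619507 -0.5795712   0.69784117] [ 0.206292   -0.86048374  0.52116117 -0.30939205  1.24489921  0.27904438
  0.22105981]
```

View pics/c6.png

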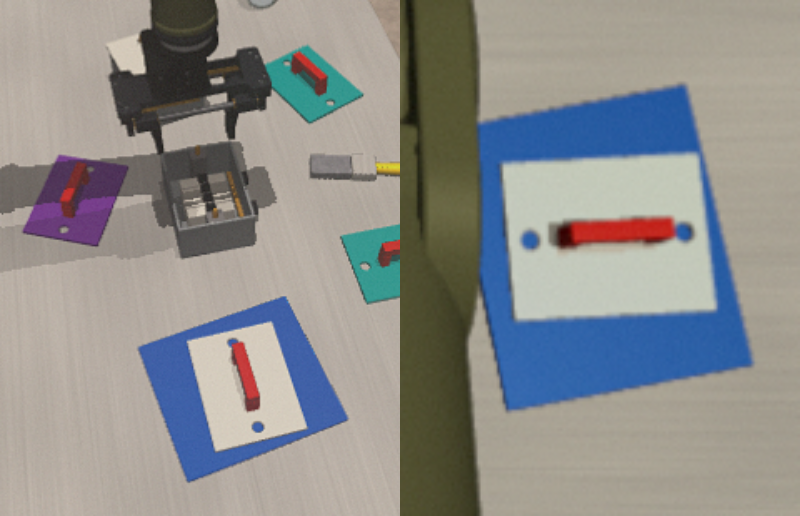

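The crops show the cover flat on the mat, handle up, with blue showing through both holes at (531,240) and (685,232). It is close to centred and the arm is clear.

```bash
python3 - <<'E'
from h import *
p=pix2w('t6.png',[(425.9,229),(479.8,226.4)],.011);print('cover',p.mean(0),np.linalg.norm(p[0]-p[1]))
env.sign_off()
E
```

```text
cover [ 0.52965259 -0.29033955  0.011     ] 0.12383937859309695
the job is handed in; nothing more can be done
```

The red-handled cover is lying flat, handle up and released, on the blue mat, and the job is handed in. I lifted it straight up about 56 mm off its pins, carried it across, lowered it to contact and withdrew the arm. I got no verdict back from the sign-off.

**Last checks:**
- **Position:** the cover's centre measures (0.530, -0.290) against a mat centre of about (0.525, -0.287), so it is about 6 mm off. The hole spacing measured 123.8 mm against the true 124 mm.
- **Clearance:** the tool force was near zero once the arm was clear, about 15 s into the 48 s allowed.
- **Black-handled cover:** the gripper only passed well above it on the way in. I did not measure its final position; the last side crop shows only part of it, behind the gripper.

**What failed or disagreed:**
- **First grasp:** the fingers closed on nothing. All the camera views showed the real fingertips about 30 mm short of the reported tool point, so I went about 28 mm lower and the second grip held at 16 mm.
- **Set-down:** small downward steps were not followed, so the last one pressed on the mat with about 25 N for a moment. I relaxed that before opening the gripper.

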